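# Set a tube rotor on a mixer's D-shaft

## Task

The tube rotor has to go back on the bench mixer: with the rotor still off, pinch the bare drive shaft in the fingers and, going by the feel of the flat ground on its side, turn it until that flat faces straight out to the front of the mixer (the side with the dial). Then pick up the rotor and lower it over the shaft, thumb screw square over the flat and the top of the hub flush with the end of the shaft, and finish while still holding it there in the fingers, so that I can do up the screw. Leave the rack, slide box and dish where they are.

Things in the scene. Friction and masses are not known exactly. Their poses are not given: they have to be found in the camera images.
- mixer: Bench mixer (tube rotator drive), ivory housing 190 x 160 mm, 68 mm high, black cover plate, fixed to the table. Origin: on the table under the drive shaft's axis; z up; +x points to its FRONT, the side with the sloping black panel, dial and switch. Housing spans x -85 to +105 mm, y +-80 mm; a bearing boss 44 mm wide, 8 mm high surrounds the shaft's foot.
- shaft: Vertical steel shaft, 16 mm thick, end 84 mm above the housing (152 above the table). Its upper 52 mm have one flat, 13 mm across to the back. Pinched at 20 N the fingers' opening reads about 12.5 mm square on the flat, 14 when 0.3 rad off, 15 on the round. Turns over a full turn each way, 0.06 Nm drag, stays where left. Origin: on the axis at the housing's top, z up; +x points out of the flat.
- flat (a point): On the face of the flat, at (5, 0, 60) mm in the shaft's frame; its x axis points out of the flat. The flat is 12.5 mm wide and 3 mm deep; the shaft's end is chamfered 1.5 mm.
- rotor: Tube rotor, loose, hub up, 140 to 280 g: aluminium hub 36 mm in diameter, 46 tall, plain round bore 17.8 through it; grey disc 110 mm wide at 6 to 11 mm above the hub's underside, twelve holes. Origin: centre of the hub's underside, z up the bore; +x along the thumb screw. Grip the hub at z 15 to 46, fingers square to the screw. It slides and turns freely on the shaft and drops if let go.
- screw (a point): Middle of the head of the thumb screw in the side of the hub: head 14 mm in diameter, 11 long, at (31.5, 0, 30) mm in the rotor's frame (26 to 37 mm out from the bore's axis). It is backed off, clear of the bore.
- rack: Blue tube rack, 70 x 115 x 37 mm, a bystander. Origin: centre of its underside.
- slide_box: Wooden slide box, 86 x 171 x 34 mm, a bystander. Origin: centre of its underside.
- dish: Covered round culture dish, 96 mm in diameter and 16 mm high, a bystander. Origin: centre of its underside.
There are look-alikes about, which are no part of the job. Several things have the shape of the mixer; the one meant has the colours described above.

How it is judged:
On the way:
1. with the rotor still off, the shaft is gripped in the fingers with its flat facing the mixer's front, to within 12 degrees, for 0.2 s (angle between the x axis of shaft and the x axis of mixer, either way round below 0.21 rad and x of flat in the frame of mixer above 0 m and contact force between the fingers and shaft above 2 N and horizontal distance between rotor and shaft above 0.08 m), for 0.2 s.
At the end, for the whole second after the job is handed in: Fingers hold the rotor (over 2 N) at rest, upright on the shaft within 4 mm of its axis, hub top flush with the shaft end within 4 mm, screw over the flat and flat facing the mixer front each within 12 degrees; rack, slide box and dish within 20 mm of their starts (angle between the x axis of shaft and the x axis of mixer, either way round below 0.21 rad and x of flat in the frame of mixer above 0 m and angle between the x axis of rotor and the x axis of shaft, either way round below 0.21 rad and x of screw in the frame of shaft above 0 m and horizontal distance between rotor and shaft below 0.004 m and z of rotor in the frame of shaft between 0.034 and 0.042 m and angle between rotor's own z axis and vertical below 0.1 rad and contact force between the fingers and rotor above 2 N and linear speed of rotor below 0.02 m/s and distance of each of rack, slide_box, dish from where it was at the start of the episode below 0.02 m); the arm keeps its last pose, push and grip.
It fails at once if the blue tube rack is pushed more than 20 mm (distance of rack from where it was at the start of the episode above 0.02 m).
It fails at once if the slide box is pushed more than 20 mm (distance of slide_box from where it was at the start of the episode above 0.02 m).
It fails at once if the culture dish is pushed more than 20 mm (distance of dish from where it was at the start of the episode above 0.02 m).
It also fails if it takes over 72 s, if anything falls off the work surface, if the arm or the gripper's body presses on something with over 40 N, if the wrist force passes 120 N, or if a joint passes its speed limit or range.

## Robot

A 6-joint arm with a two-finger parallel gripper is mounted at the origin on the work surface. World frame = base frame: x ahead of the robot, y to its left, z up, the work surface at z = 0. Lengths are in m, angles in rad, forces in N, time in s.
With the tool pointing down it reaches from about 0.375 to 0.975 m from the base axis. Payload 3.8 kg.
Tool frame: the origin (TCP) lies midway between the tips of the shut fingers; the grasp point (between the pads) lies 19 mm behind it; x points along the fingers, z is the direction in which the jaws open and shut, and the axes are right-handed (so a half turn about x gives the same grasp; the last joint's range is limited). The gripper opens to 85 mm and grips with 20 to 120 N. Pads are 22 mm wide; open, the fingers measure 114 mm over their backs; the gripper's body (76 mm by 85 mm) begins 54 mm behind the grasp point. The pads swing forward as they close: fully open they stand 13 mm farther back than shut.
Start: joints at [-1.256, 0.264, 1.604, -0, 1.274, -0.037], TCP at [0.233, -0.634, 0.231] pointing down, gripper open.
Joint ranges: [-2.63, 2.63], [-0.94, 2.18], [0.31, 2.57], [-1.31, 4.45], [0, 2.66], [-2.55, 2.55]. Speed limits (rad/s): [2.57, 2.57, 3.14, 3.14, 3.14, 3.14].

## Interface

Orientations are given as a rotation vector (axis times angle).
In Python, from workcell import * gives the robot as it stands. The module is installed in compiled form; this text tells all that it offers.
- The arm moves only by the tool carry_out, never from a script. Its arguments are lists of equal length, an entry for each row: "offset": the shift along the tool's x, y, z in cm, a list of three; "delta_rot": the turn, a rotation vector about the tool's x, y, z in degrees, a list of three. A call has exactly 5 rows; each row shifts and turns the commanded pose from where the row before left it, along the tool's axes as they then stand; what a row does not reach is not made up. A row lasts 1/12 s, in which the tool goes at most 41.7 mm and 7.16 degrees, less where a joint would pass 70% of its speed; a pose out of reach is approached as far as the arm can. A call is refused whole if a number of a shift passes 4.17 or a number of a turn 7.16, either way. A call with a gripper value outside its range is refused whole. "fingers" is the opening, from -1 (shut) to 1 (fully open), set as the call begins (left out, the last holds). The fingers move at their own pace and stop on an object; "newtons" is the grip in N (left out, the last holds). Time passes only in rows, so rows that do not move let the fingers close, or fill a call up. It gives the time, the measured TCP pose, the force and the opening at its end, in the units of the state.
- read_state(): the state, without advancing time (a new reading comes with each control period).
- read_camera(name): name is "scene" or "top" or "wrist"; returns (picture, depth): 384x512x3 uint8, red, green, blue; 384x512 float32, m along the optical axis (not along the pixel's ray), 0 where there is no reading.
- get_calibration(name): a dict with "fx", "fy", "cx", "cy" (pixels), "distortion" ([k1, k2, p1, p2, k3] as OpenCV has them; the pictures are not rectified), "R" (3x3) and "t" (3): a world point X has camera coordinates R X + t; the wrist camera has in their place "mount" (4x4, takes a point from camera to tool coordinates, whose origin is the TCP and whose axes are the tool frame's). Camera axes: x right, y down, z forward; pixel columns grow to the right and rows downward; lengths in m; the calibration is good to about 2 mm. A picture is of the moment at which its call begins: read the wrist's pose just before it. get_calibration takes no time and is no camera call.
- finish_job(): hands the job in, once; it reports no verdict.
The state is a dict: "time": time; "q": joint angles; "joint_vel": joint speeds; "joint_torque": joint torques, N m; "tool_pos": TCP position; "tcp_rot": TCP orientation; "wrist_force": force on the tool from outside, world axes, zero at the start; "torque": the same for the moment, N m; "width": opening from 0.0 (shut) to 1.0 (fully open).
Only numpy, scipy, OpenCV 4.12 (cv2) and the standard library are available. Lean on these libraries where they do the work, as an engineer would, in place of code of your own. Each camera call takes 0.05 s, during which the arm holds its last target. There are 200 camera calls.

## Working session

There is one attempt and no reset: what is moved stays moved. The work goes in short steps, Python scripts to look and compute and a tool call to move; the robot and the scene stay as the last step left them, time stands still between calls to the robot, and variables do not carry over. Pictures are saved under pics/ and viewed, about 8 in all and at most 12, crops included, and the job is handed in when it is done.

Besides the shell and the picture viewer there is one more tool, called in YAML: its name, and indented under it one key for each argument. carry_out: Moves the arm, as the interface text tells. Its arguments: {"type":"object","properties":{"offset":{"type":"array"},"delta_rot":{"type":"array"},"fingers":{"type":"number"},"newtons":{"type":"number"}},"required":["offset","delta_rot"]}

```bash
mkdir -p pics; cat > h.py <<'E'
from workcell import *
import numpy as np, cv2
from scipy.spatial.transform import Rotation as Rn
def cam(name):
    s=read_state(); p,d=read_camera(name); c=get_calibration(name)
    K=np.array([[c['fx'],0,c['cx']],[0,c['fy'],c['cy']],[0,0,1]]); D=np.array(c['distortion'],float)
    if 'mount' in c:
        M=np.array(c['mount']); T=np.eye(4); T[:3,:3]=Rn.from_rotvec(s['tcp_rot']).as_matrix(); T[:3,3]=s['tool_pos']
        W=T@M
    else:
        W=np.eye(4); R=np.array(c['R']); W[:3,:3]=R.T; W[:3,3]=-R.T@np.array(c['t'])
    return p,d,K,D,W
def cloud(d,K,D,W):
    v,u=np.mgrid[:d.shape[0],:d.shape[1]]
    n=cv2.undistortPoints(np.stack([u.ravel(),v.ravel()],1).astype(np.float64)[:,None],K,D)[:,0]
    X=np.c_[n*d.ravel()[:,None],d.ravel()]@W[:3,:3].T+W[:3,3]
    X[d.ravel()<=0]=np.nan
    return X.reshape(d.shape+(3,))
def ray(u,v,z,K,D,W):
    n=cv2.undistortPoints(np.array([[[u,v]]],float),K,D)[0,0]
    r=W[:3,:3]@np.r_[n,1]; return W[:3,3]+r*(z-W[2,3])/r[2]
def proj(X,K,D,W):
    R=W[:3,:3].T; return cv2.projectPoints(np.array(X,float).reshape(-1,3),cv2.Rodrigues(R)[0],-R@W[:3,3],K,D)[0][:,0]
def save(n,p): cv2.imwrite('pics/'+n+'.png',p[...,::-1])
E
python3 - <<'E'
from h import *
for n in('top','scene'):
    p,d,K,D,W=cam(n); save(n,p); np.savez(n,p=p,d=d,K=K,D=D,W=W); print(n,W.round(3).tolist())
s=read_state();print(s)
print(Rn.from_rotvec(s['tcp_rot']).as_matrix().round(3))
E
```

```text
top [[0.0, -0.999, 0.042, 0.435], [-1.0, -0.001, -0.013, -0.006], [0.013, -0.042, -0.999, 1.484], [0.0, 0.0, 0.0, 1.0]]
scene [[0.469, 0.543, -0.697, 1.275], [0.883, -0.293, 0.366, -0.43], [-0.006, -0.787, -0.617, 0.784], [0.0, 0.0, 0.0, 1.0]]
{'time': 0.1, 'q': array([-1.25590241e+00,  2.64662986e-01,  1.60525480e+00,  8.02924027e-06,
        1.27372961e+00, -3.68864812e-02]), 'joint_vel': array([-0.00146848, -0.00305666, -0.00412112, -0.00055965, -0.00068821,
        0.00153158]), 'joint_torque': array([ 5.62079622e-04, -5.16706860e+01, -3.68591809e+01, -9.03014802e-05,
        6.30144757e-03, -2.41490028e-05]), 'tool_pos': array([ 0.23238387, -0.63301527,  0.23008716]), 'tcp_rot': array([ 0.94753318,  1.35701044, -0.94547683]), 'wrist_force': array([-0.70794734, -0.09914598, -0.52898159]), 'torque': array([ 0.00818923, -0.00680728, -0.06285403]), 'width': 0.9991053645109556}
[[-0.001  0.939  0.345]
 [ 0.002  0.345 -0.939]
 [-1.     0.    -0.002]]
```

View pics/top.png

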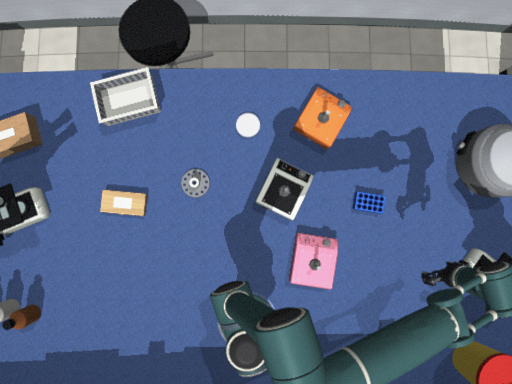

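View pics/scene.png

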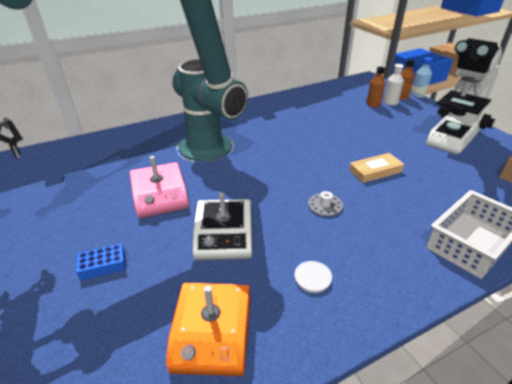

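Top view: the ivory mixer is at about (286,190) with its shaft at its centre and its panel towards image-top. The rotor is at (195,183), slide box (123,203), dish (248,125) and rack (370,202). Next I measure them.

```bash
python3 - <<'E'
from h import *
for n in('top','scene'):
    f=np.load(n+'.npz'); p,d,K,D,W=[f[k] for k in'pdKDW']; X=cloud(d,K,D,W); np.save(n+'X',X)
    box={'top':(255,315,150,225),'scene':(188,258,185,265)}[n]
    u0,u1,v0,v1=box
    m=np.zeros(d.shape,bool); m[v0:v1,u0:u1]=1
    h=X[...,2]
    top=m&(h>0.045)&(h<.085)
    # rect fit
    r=cv2.minAreaRect((X[top][:,:2]*1000).astype(np.float32)); print(n,'mixer rect mm',r,np.nanmedian(h[m&(h>.06)&(h<.08)]))
    s=m&(h>0.10)&(h<.2); print('shaft pts',s.sum(),np.nanmean(X[s],0),np.nanmax(h[s]) if s.any() else 0)
    s=m&(h>0.145)&(h<.2); print('shaft top',s.sum(),np.nanmean(X[s],0) if s.any() else 0)
    u0,u1,v0,v1={'top':(178,213,165,202),'scene':(302,350,185,222)}[n]
    m[:]=0; m[v0:v1,u0:u1]=1
    s=m&(h>0.004)&(h<.06); (c,rad)=cv2.minEnclosingCircle((X[s][:,:2]*1000).astype(np.float32)); print('rotor circ',c,rad)
    s=m&(h>0.038)&(h<.06); print('hub top',s.sum(),np.nanmean(X[s],0))
    s=m&(h>0.02)&(h<.038); print('mid',s.sum(),np.nanmean(X[s],0)); 
    q=X[s]; hc=np.nanmean(X[m&(h>0.038)&(h<.06)],0)
    dd=q-hc; rr=np.hypot(dd[:,0],dd[:,1]); k=rr>.022; print('screw?',k.sum(), np.c_[np.degrees(np.arctan2(dd[k,1],dd[k,0])),rr[k]*1000,q[k,2]*1000].round().tolist()[:25])
a=np.load('top.npz')['p'];b=np.load('scene.npz')['p']
f=lambda q,s:cv2.resize(q,None,fx=s,fy=s,interpolation=cv2.INTER_CUBIC)
o=np.zeros((600,800,3),np.uint8)
for (i,j,q) in((0,0,a[165:202,178:218]),(0,400,a[150:190,255:315][:, :]),(300,0,b[185:222,300:350]),(300,400,b[185:265,185:265])):
    s=min(300/q.shape[0],400/q.shape[1]); g=f(q,s); g=g[:300,:400]; o[i:i+g.shape[0],j:j+g.shape[1]]=g
save('crops',o)
E
```

```text
top mixer rect mm ((514.6146850585938, -143.5606689453125), (160.82054138183594, 188.5050811767578), 64.05538940429688) 0.06891426144236201
shaft pts 21 [ 0.5053809  -0.13670714  0.14355035] 0.15529818781990445
shaft top 16 [ 0.50610897 -0.13764541  0.15184499]
rotor circ (538.11962890625, 211.23333740234375) 92.21634674072266
hub top 60 [0.541756   0.20280152 0.04603023]
mid 24 [0.5533481  0.20220159 0.03063805]
screw? 8 [[9.0, 34.0, 33.0], [-4.0, 34.0, 29.0], [2.0, 29.0, 35.0], [-4.0, 30.0, 30.0], [18.0, 26.0, 37.0], [11.0, 26.0, 35.0], [1.0, 25.0, 38.0], [-6.0, 26.0, 32.0]]
scene mixer rect mm ((513.5982055664062, -145.8218994140625), (159.53831481933594, 186.68368530273438), 63.341739654541016) 0.06801299413057937
shaft pts 87 [ 0.50924347 -0.14166733  0.12933174] 0.15360155818455146
shaft top 23 [ 0.50757465 -0.14069375  0.15056187]
rotor circ (531.2889404296875, 201.19007873535156) 63.59938430786133
hub top 78 [0.54037052 0.19802034 0.04413013]
mid 77 [0.55349381 0.19550574 0.03048871]
screw? 22 [[12.0, 24.0, 36.0], [20.0, 25.0, 35.0], [3.0, 24.0, 34.0], [5.0, 27.0, 36.0], [14.0, 28.0, 34.0], [11.0, 32.0, 38.0], [18.0, 33.0, 36.0], [3.0, 24.0, 30.0], [-1.0, 31.0, 36.0], [2.0, 34.0, 37.0], [7.0, 35.0, 36.0], [18.0, 34.0, 32.0], [0.0, 26.0, 28.0], [-0.0, 31.0, 32.0], [2.0, 34.0, 33.0], [11.0, 33.0, 30.0], [18.0, 34.0, 29.0], [1.0, 31.0, 27.0], [2.0, 35.0, 30.0], [8.0, 35.0, 29.0], [15.0, 36.0, 27.0], [11.0, 31.0, 21.0]]
```

View pics/crops.png

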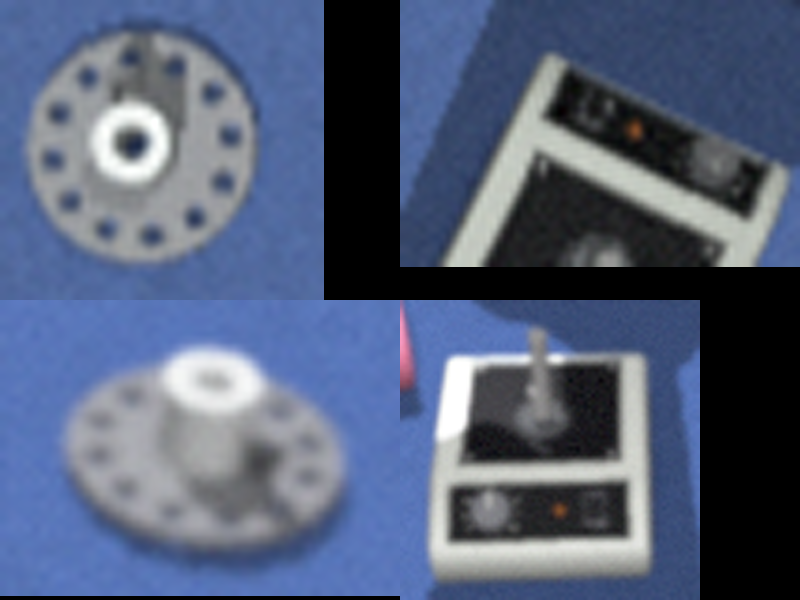

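```bash
cat >> h.py <<'E'
def down(yaw):  # tool x down, z (jaw) at yaw deg
    a=np.radians(yaw); z=np.array([np.cos(a),np.sin(a),0]); x=np.array([0,0,-1.]); return np.c_[x,np.cross(z,x),z]
def plan(p,yaw,vmax=3.6,wmax=6.0):
    s=read_state(); p0=np.array(s['tool_pos']); R0=Rn.from_rotvec(s['tcp_rot']).as_matrix(); p=np.array(p)
    rv=Rn.from_matrix(R0.T@down(yaw)).as_rotvec(degrees=True); L=np.linalg.norm(p-p0)*100
    n=max(1,int(np.ceil(max(L/vmax,np.linalg.norm(rv)/wmax)/5)))*5
    R=R0.copy(); off=[]
    for i in range(n):
        off.append((R.T@(p-p0)/n*100).round(2).tolist()); R=R@Rn.from_rotvec(rv/n,degrees=True).as_matrix()
    print('rot per row',(rv/n).round(2).tolist(),'rows',n)
    for i in range(0,n,5): print(off[i:i+5])
def jaw(s): 
    R=Rn.from_rotvec(s['tcp_rot']).as_matrix(); return np.degrees(np.arctan2(R[1,2],R[0,2]))
def st():
    s=read_state(); R=Rn.from_rotvec(s['tcp_rot']).as_matrix()
    print('t%.2f'%s['time'],'tcp',s['tool_pos'].round(4),'jaw %.2f'%jaw(s),'xax',R[:,0].round(3),'F',s['wrist_force'].round(1),'T',s['torque'].round(2),'w %.4f'%s['width'],'mm %.2f'%(85*s['width'])); return s
E
python3 - <<'E'
from h import *
c=get_calibration('wrist'); print(np.array(c['mount']).round(3).tolist(),c['fx'],c['cx'],c['cy'])
plan([.506,-.1395,.27],-26)
E
```

```text
[[0.001, -0.312, 0.95, -0.141], [-0.001, -0.95, -0.312, 0.081], [1.0, -0.001, -0.001, -0.001], [0.0, 0.0, 0.0, 1.0]] 283.4876335341902 254.74191261304713 192.177475279179
rot per row [-2.19, -0.01, -0.0] rows 20
[[-0.2, 2.13, -1.85], [-0.2, 2.2, -1.76], [-0.2, 2.27, -1.68], [-0.2, 2.33, -1.59], [-0.2, 2.39, -1.5]]
[[-0.2, 2.45, -1.41], [-0.2, 2.5, -1.31], [-0.2, 2.55, -1.21], [-0.2, 2.59, -1.12], [-0.2, 2.63, -1.02]]
[[-0.2, 2.67, -0.91], [-0.2, 2.7, -0.81], [-0.2, 2.73, -0.71], [-0.2, 2.76, -0.6], [-0.2, 2.78, -0.5]]
[[-0.2, 2.79, -0.39], [-0.2, 2.81, -0.28], [-0.2, 2.82, -0.18], [-0.2, 2.82, -0.07], [-0.2, 2.82, 0.04]]
```

carry_out:
  offset:
    - [-0.2,2.13,-1.85]
    - [-0.2,2.2,-1.76]
    - [-0.2,2.27,-1.68]
    - [-0.2,2.33,-1.59]
    - [-0.2,2.39,-1.5]
  delta_rot:
    - [-2.19,0,0]
    - [-2.19,0,0]
    - [-2.19,0,0]
    - [-2.19,0,0]
    - [-2.19,0,0]

```text
time: 0.52
tool_pos: [0.3011, -0.5087, 0.2406]
tcp_rot: [0.8, 1.42, -0.799]
wrist_force: [0.1, -0.8, -0.2]
width: 0.998
```

carry_out:
  offset:
    - [-0.2,2.45,-1.41]
    - [-0.2,2.5,-1.31]
    - [-0.2,2.55,-1.21]
    - [-0.2,2.59,-1.12]
    - [-0.2,2.63,-1.02]
  delta_rot:
    - [-2.19,0,0]
    - [-2.19,0,0]
    - [-2.19,0,0]
    - [-2.19,0,0]
    - [-2.19,0,0]

```text
time: 0.93
tool_pos: [0.3695, -0.3853, 0.2508]
tcp_rot: [0.653, 1.471, -0.652]
wrist_force: [1.0, 0.1, 0.2]
width: 0.998
```

carry_out:
  offset:
    - [-0.2,2.67,-0.91]
    - [-0.2,2.7,-0.81]
    - [-0.2,2.73,-0.71]
    - [-0.2,2.76,-0.6]
    - [-0.2,2.78,-0.5]
  delta_rot:
    - [-2.19,0,0]
    - [-2.19,0,0]
    - [-2.19,0,0]
    - [-2.19,0,0]
    - [-2.19,0,0]

```text
time: 1.35
tool_pos: [0.438, -0.262, 0.2609]
tcp_rot: [0.504, 1.512, -0.504]
wrist_force: [-0.0, 0.2, 0.4]
width: 1.005
```

carry_out:
  offset:
    - [-0.2,2.79,-0.39]
    - [-0.2,2.81,-0.28]
    - [-0.2,2.82,-0.18]
    - [-0.2,2.82,-0.07]
    - [-0.2,2.82,0.04]
  delta_rot:
    - [-2.19,0,0]
    - [-2.19,0,0]
    - [-2.19,0,0]
    - [-2.19,0,0]
    - [-2.19,0,0]

```text
time: 1.77
tool_pos: [0.5064, -0.1386, 0.2709]
tcp_rot: [0.355, 1.542, -0.355]
wrist_force: [1.4, -0.5, 0.5]
width: 1.0
```

```bash
python3 - <<'E'
from h import *
st(); p,d,K,D,W=cam('wrist'); np.savez('w1',p=p,d=d,K=K,D=D,W=W)
X=cloud(d,K,D,W); h=X[...,2]
s=(h>.149)&(h<.157)&(abs(X[...,0]-.506)<.03)&(abs(X[...,1]+.14)<.03); print('shaft top',s.sum(),X[s].mean(0),cv2.minEnclosingCircle((X[s][:,:2]*1000).astype(np.float32)))
s=(h>.06)&(h<.073); print(cv2.minAreaRect((X[s][:,:2]*1000).astype(np.float32)))
u,v=proj([[.506,-.1395,.152]],K,D,W)[0].astype(int); print(u,v)
c=p[max(v-45,0):v+45,u-60:u+60]; o=np.vstack([cv2.resize(p,(800,600))[:0] if 0 else cv2.resize(p,(400,300)),]); 
o=np.hstack([cv2.resize(p,(400,300)),cv2.resize(c,(400,300),interpolation=cv2.INTER_CUBIC)]); save('w1',o)
E
```

```text
t1.77 tcp [ 0.5064 -0.1386  0.2709] jaw -25.93 xax [-0.001  0.    -1.   ] F [ 1.4 -0.5  0.5] T [-0.03  0.03 -0.03] w 0.9999 mm 84.99
shaft top 181 [ 0.50547068 -0.13698128  0.15086201] ((505.183349609375, -137.8306884765625), 7.83512544631958)
((478.10479736328125, -192.47482299804688), (320.7098693847656, 650.0008544921875), 86.1686782836914)
255 188
```

View pics/w1.png

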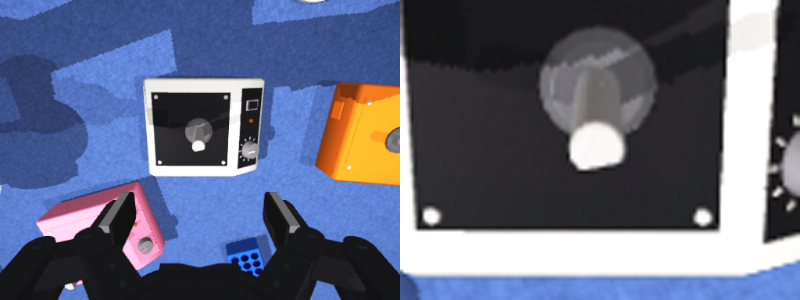

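```bash
python3 - <<'E'
from h import *
f=np.load('w1.npz'); p,d,K,D,W=[f[k] for k in'pdKDW']
g=p.min(2); c=g[170:215,225:280]; 
m=np.zeros_like(g); m[170:215,225:280]=(c>190)
n,l,stt,cen=cv2.connectedComponentsWithStats(m); 
i=1+np.argmin(np.hypot(*(cen[1:]-[255,188]).T)); print(stt[i],cen[i])
vs,us=np.where(l==i)
P=np.array([ray(u,v,.152,K,D,W)[:2] for u,v in zip(us,vs)])*1000
a=np.radians(np.arange(0,360,10)); 
from scipy.optimize import least_squares
sup=(P@np.c_[np.cos(a),np.sin(a)].T); S=np.percentile(sup,98,axis=0)
best=min(((np.abs(S-(x*np.cos(a)+y*np.sin(a)+np.maximum(0,1)*np.array([ (5 if abs((b+180)%360-180)<1e-6 else r*max(np.cos(np.radians(max(0,0))),0)) if 0 else (r if abs((b+180)%360-180)>51 else r*np.cos(np.radians(51-abs((b+180)%360-180)))) for b in np.degrees(a)-t]))).sum(),t,x,y,r) for t in range(0,360,5) for x in np.arange(502,510,.5) for y in np.arange(-143,-134,.5) for r in (7,7.5,8)))
print('flat dir, centre, r',best)
o=cv2.resize(p[165:215,225:285],(720,600),interpolation=cv2.INTER_CUBIC); save('w1c',o)
E
```

```text
[246 180  16  14 173] [253.19653179 186.55491329]
flat dir, centre, r (np.float64(9.105124473454396), 255, np.float64(505.5), np.float64(-137.0), 7)
```

View pics/w1c.png

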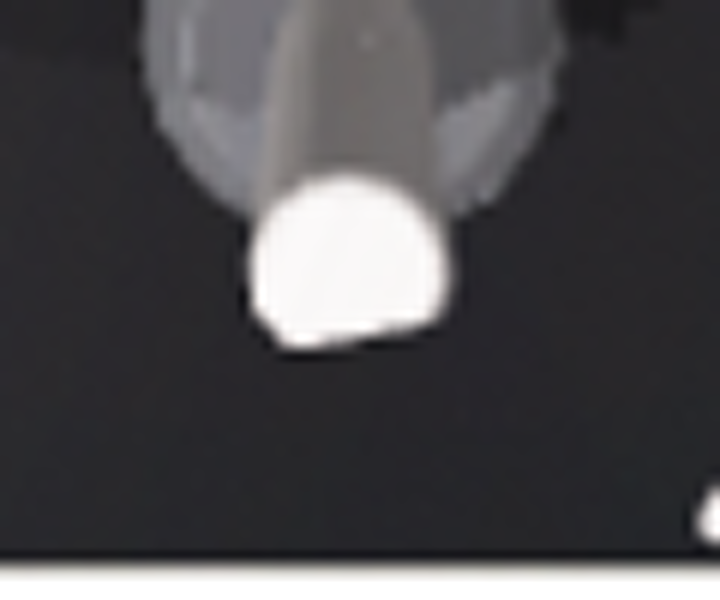

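The flat faces about 254° in the world, seen as down and slightly right in the wrist view, with the shaft top at (348,265) in the crop. It needs +80° to face the front at -26°. I'll pinch with the jaw at -106°.

```bash
python3 - <<'E'
from h import *
plan([.5055,-.1378,.19],-106,wmax=6.5)
E
```

```text
rot per row [5.35, -0.01, -0.01] rows 15
[[0.54, -0.03, -0.01], [0.54, -0.03, -0.01], [0.54, -0.03, -0.0], [0.54, -0.03, -0.0], [0.54, -0.03, 0.0]]
[[0.54, -0.03, 0.0], [0.54, -0.03, 0.01], [0.54, -0.03, 0.01], [0.54, -0.03, 0.01], [0.54, -0.03, 0.01]]
[[0.54, -0.03, 0.02], [0.54, -0.02, 0.02], [0.54, -0.02, 0.02], [0.54, -0.02, 0.02], [0.54, -0.02, 0.02]]
```

carry_out:
  offset:
    - [0.54,-0.03,0]
    - [0.54,-0.03,0]
    - [0.54,-0.03,0]
    - [0.54,-0.03,0]
    - [0.54,-0.03,0]
  delta_rot:
    - [5.35,0,0]
    - [5.35,0,0]
    - [5.35,0,0]
    - [5.35,0,0]
    - [5.35,0,0]

```text
time: 2.23
tool_pos: [0.505, -0.1412, 0.2435]
tcp_rot: [0.722, 1.448, -0.723]
wrist_force: [-0.1, 0.1, 0.6]
width: 1.001
```

carry_out:
  offset:
    - [0.54,-0.03,0]
    - [0.54,-0.03,0]
    - [0.54,-0.03,0]
    - [0.54,-0.03,0]
    - [0.54,-0.03,0]
  delta_rot:
    - [5.35,0,0]
    - [5.35,0,0]
    - [5.35,0,0]
    - [5.35,0,0]
    - [5.35,0,0]

```text
time: 2.65
tool_pos: [0.5036, -0.142, 0.2165]
tcp_rot: [1.077, 1.289, -1.078]
wrist_force: [-0.0, -0.7, -0.4]
width: 1.002
```

carry_out:
  offset:
    - [0.54,-0.03,0.02]
    - [0.54,-0.03,0.02]
    - [0.54,-0.03,0.02]
    - [0.54,-0.03,0.02]
    - [0.54,-0.03,0.02]
  delta_rot:
    - [5.35,0,0]
    - [5.35,0,0]
    - [5.35,0,0]
    - [5.35,0,0]
    - [5.35,0,0]

```text
time: 3.07
tool_pos: [0.5021, -0.143, 0.1895]
tcp_rot: [1.419, 1.059, -1.42]
wrist_force: [0.7, -0.1, -0.3]
width: 1.0
```

carry_out:
  offset:
    - [1.6,0,0]
    - [1.6,0,0]
    - [1.6,0,0]
    - [1.6,0,0]
    - [1.5,0,0]
  delta_rot:
    - [0,0,0]
    - [0,0,0]
    - [0,0,0]
    - [0,0,0]
    - [0,0,0]

```text
time: 3.48
tool_pos: [0.5019, -0.1429, 0.11]
tcp_rot: [1.415, 1.062, -1.416]
wrist_force: [0.4, 0.4, -0.1]
width: 0.998
```

carry_out:
  offset:
    - [0,0,0]
    - [0,0,0]
    - [0,0,0]
    - [0,0,0]
    - [0,0,0]
  delta_rot:
    - [0,0,0]
    - [0,0,0]
    - [0,0,0]
    - [0,0,0]
    - [0,0,0]
  fingers: -0.4
  newtons: 20

```text
time: 3.9
tool_pos: [0.5035, -0.1433, 0.1126]
tcp_rot: [1.416, 1.059, -1.414]
wrist_force: [0.6, 0.0, -0.3]
width: 0.309
```

```bash
python3 -c "
from h import *
st()"
```

```text
t3.90 tcp [ 0.5035 -0.1433  0.1126] jaw -106.30 xax [ 0.002 -0.001 -1.   ] F [ 0.6  0.  -0.3] T [-0.03 -0.   -0.02] w 0.3094 mm 26.30
```

carry_out:
  offset:
    - [0,0,-0.25]
    - [0,0,-0.25]
    - [0,0,0]
    - [0,0,0]
    - [0,0,0]
  delta_rot:
    - [0,0,0]
    - [0,0,0]
    - [0,0,0]
    - [0,0,0]
    - [0,0,0]

```text
time: 4.32
tool_pos: [0.504, -0.138, 0.1114]
tcp_rot: [1.415, 1.061, -1.415]
wrist_force: [-0.2, 0.5, -0.2]
width: 0.302
```

```bash
python3 - <<'E'
from h import *
s=st(); p,d,K,D,W=cam('wrist'); save('w2',cv2.resize(p,(640,480)))
print(proj([[.5055,-.1378,.152],s['tool_pos']],K,D,W)*1.25)
E
```

```text
t4.32 tcp [ 0.504  -0.138   0.1114] jaw -106.27 xax [ 0. -0. -1.] F [-0.2  0.5 -0.2] T [-0.07 -0.04 -0.  ] w 0.3025 mm 25.71
[[320.29124094 368.50998153]
 [321.20048347 311.56804709]]
```

View pics/w2.png

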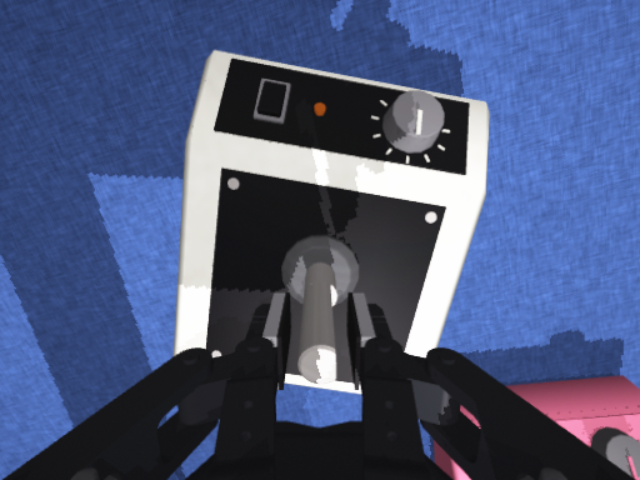

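The shaft, end at (319,362), stands centred between the pads with the flat to the right. I'll close on it.

carry_out:
  offset:
    - [0,0,0]
    - [0,0,0]
    - [0,0,0]
    - [0,0,0]
    - [0,0,0]
  delta_rot:
    - [0,0,0]
    - [0,0,0]
    - [0,0,0]
    - [0,0,0]
    - [0,0,0]
  fingers: -1
  newtons: 20

```text
time: 4.78
tool_pos: [0.5041, -0.1375, 0.1113]
tcp_rot: [1.417, 1.062, -1.415]
wrist_force: [0.3, 5.4, 0.5]
width: 0.145
```

```bash
python3 -c "
from h import *
st()"
```

```text
t4.78 tcp [ 0.5041 -0.1375  0.1113] jaw -106.30 xax [ 0.     0.001 -1.   ] F [0.3 5.4 0.5] T [ 0.82 -0.17  0.08] w 0.1452 mm 12.34
```

Opening 12.3 mm, so the pads are square on the flat. I'll turn it +80° with a firmer grip.

carry_out:
  offset:
    - [0,0,0]
    - [0,0,0]
    - [0,0,0]
    - [0,0,0]
    - [0,0,0]
  delta_rot:
    - [0,0,0]
    - [-4,0,0]
    - [-5.4,0,0]
    - [-5.4,0,0]
    - [-5.4,0,0]
  newtons: 40

```text
time: 5.2
tool_pos: [0.5036, -0.1379, 0.1114]
tcp_rot: [1.156, 1.244, -1.156]
wrist_force: [-1.4, 3.5, 3.1]
width: 0.144
```

carry_out:
  offset:
    - [0,0,0]
    - [0,0,0]
    - [0,0,0]
    - [0,0,0]
    - [0,0,0]
  delta_rot:
    - [-5.4,0,0]
    - [-5.4,0,0]
    - [-5.4,0,0]
    - [-5.4,0,0]
    - [-5.4,0,0]

```text
time: 5.62
tool_pos: [0.5032, -0.1386, 0.1113]
tcp_rot: [0.799, 1.42, -0.801]
wrist_force: [-1.7, 0.0, 4.2]
width: 0.143
```

carry_out:
  offset:
    - [0,0,0]
    - [0,0,0]
    - [0,0,0]
    - [0,0,0]
    - [0,0,0]
  delta_rot:
    - [-5.4,0,0]
    - [-5.4,0,0]
    - [-5.4,0,0]
    - [-5.4,0,0]
    - [-5.4,0,0]

```text
time: 6.03
tool_pos: [0.5031, -0.1394, 0.1113]
tcp_rot: [0.433, 1.528, -0.437]
wrist_force: [-3.0, -2.6, 1.6]
width: 0.145
```

carry_out:
  offset:
    - [0,0,0]
    - [0,0,0]
    - [0,0,0]
    - [0,0,0]
    - [0,0,0]
  delta_rot:
    - [-5.4,0,0]
    - [0,0,0]
    - [0,0,0]
    - [0,0,0]
    - [0,0,0]

```text
time: 6.45
tool_pos: [0.5032, -0.1395, 0.1114]
tcp_rot: [0.365, 1.54, -0.369]
wrist_force: [-4.2, -4.7, 2.6]
width: 0.137
```

```bash
python3 -c "
from h import *
st()"
```

```text
t6.45 tcp [ 0.5032 -0.1395  0.1114] jaw -26.83 xax [-0.001 -0.002 -1.   ] F [-4.2 -4.7  2.6] T [-0.61  0.59  0.04] w 0.1373 mm 11.67
```

carry_out:
  offset:
    - [0,0,0]
    - [0,0,0]
    - [0,0,0]
    - [0,0,0]
    - [0,0,0]
  delta_rot:
    - [0.3,0,0]
    - [0,0,0]
    - [0,0,0]
    - [0,0,0]
    - [0,0,0]
  newtons: 20

```text
time: 6.87
tool_pos: [0.5032, -0.1395, 0.1114]
tcp_rot: [0.369, 1.54, -0.374]
wrist_force: [-3.4, -4.2, 2.8]
width: 0.142
```

carry_out:
  offset:
    - [0,0,0]
    - [0,0,0]
    - [0,0,0]
    - [0,0,0]
    - [0,0,0]
  delta_rot:
    - [0,0,0]
    - [0,0,0]
    - [0,0,0]
    - [0,0,0]
    - [0,0,0]
  fingers: 1

```text
time: 7.28
tool_pos: [0.5041, -0.138, 0.1112]
tcp_rot: [0.37, 1.539, -0.37]
wrist_force: [0.4, -0.4, 0.4]
width: 0.844
```

carry_out:
  offset:
    - [-2.5,0,0]
    - [-3.5,0,0]
    - [-3.5,0,0]
    - [-3.5,0,0]
    - [-2,0,0]
  delta_rot:
    - [0,0,0]
    - [0,0,0]
    - [0,0,0]
    - [0,0,0]
    - [0,0,0]

```text
time: 7.7
tool_pos: [0.5057, -0.1385, 0.266]
tcp_rot: [0.369, 1.533, -0.37]
wrist_force: [0.7, -1.2, 0.9]
width: 0.996
```

carry_out:
  offset:
    - [0,0,0]
    - [0,0,0]
    - [0,0,0]
    - [0,0,0]
    - [0,0,0]
  delta_rot:
    - [0,0,0]
    - [0,0,0]
    - [0,0,0]
    - [0,0,0]
    - [0,0,0]

```text
time: 8.12
tool_pos: [0.5029, -0.1378, 0.2592]
tcp_rot: [0.37, 1.543, -0.369]
wrist_force: [-0.5, 0.1, -0.4]
width: 1.003
```

```bash
python3 - <<'E'
from h import *
st(); p,d,K,D,W=cam('wrist'); np.savez('w3',p=p,d=d,K=K,D=D,W=W)
u,v=proj([[.505,-.1393,.152]],K,D,W)[0]; print(u,v); u,v=int(u),int(v)
save('w3',cv2.resize(p[v-25:v+25,u-30:u+30],(720,600),interpolation=cv2.INTER_CUBIC))
plan([.541,.200,.22],-83)
E
```

```text
t8.12 tcp [ 0.5029 -0.1378  0.2592] jaw -27.00 xax [-0.003  0.001 -1.   ] F [-0.5  0.1 -0.4] T [ 0.   -0.01 -0.  ] w 1.0025 mm 85.22
258.18458188472266 192.19043232371624
rot per row [5.6, -0.02, 0.01] rows 10
[[0.4, 3.18, -1.19], [0.4, 3.05, -1.5], [0.4, 2.89, -1.79], [0.4, 2.7, -2.06], [0.4, 2.49, -2.32]]
[[0.4, 2.25, -2.55], [0.4, 1.99, -2.76], [0.4, 1.71, -2.94], [0.4, 1.42, -3.09], [0.39, 1.11, -3.21]]
```

View pics/w3.png

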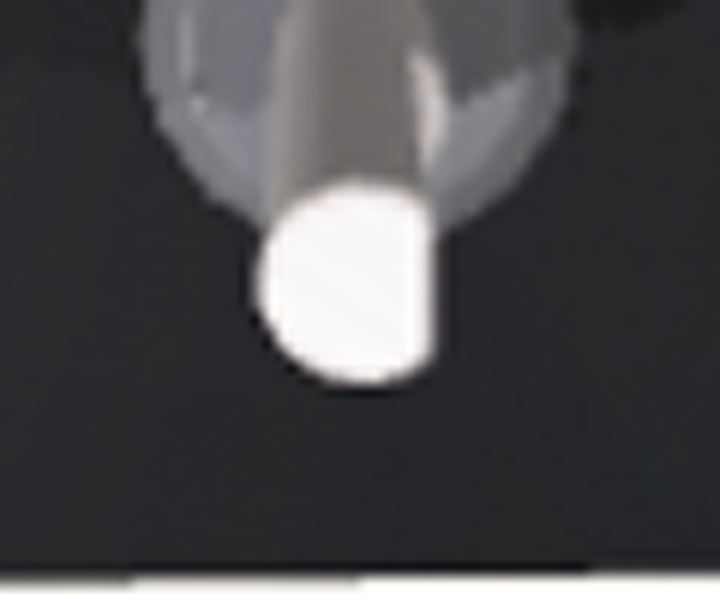

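The flat (right edge, x≈435) now faces the mixer's front, and the 20 N pinch read 12.1 mm, so it's square. Now the rotor.

carry_out:
  offset:
    - [0.4,3.18,-1.19]
    - [0.4,3.05,-1.5]
    - [0.4,2.89,-1.79]
    - [0.4,2.7,-2.06]
    - [0.4,2.49,-2.32]
  delta_rot:
    - [5.6,0,0]
    - [5.6,0,0]
    - [5.6,0,0]
    - [5.6,0,0]
    - [5.6,0,0]

```text
time: 8.58
tool_pos: [0.5225, 0.0321, 0.2401]
tcp_rot: [0.752, 1.438, -0.753]
wrist_force: [0.7, -0.2, -0.3]
width: 1.001
```

carry_out:
  offset:
    - [0.4,2.25,-2.55]
    - [0.4,1.99,-2.76]
    - [0.4,1.71,-2.94]
    - [0.4,1.42,-3.09]
    - [0.4,1.11,-3.21]
  delta_rot:
    - [5.6,0,0]
    - [5.6,0,0]
    - [5.6,0,0]
    - [5.6,0,0]
    - [5.6,0,0]

```text
time: 9.0
tool_pos: [0.5414, 0.2012, 0.2199]
tcp_rot: [1.121, 1.263, -1.124]
wrist_force: [0.7, -0.4, 1.7]
width: 1.001
```

carry_out:
  offset:
    - [0,0,0]
    - [0,0,0]
    - [0,0,0]
    - [0,0,0]
    - [0,0,0]
  delta_rot:
    - [0,0,0]
    - [0,0,0]
    - [0,0,0]
    - [0,0,0]
    - [0,0,0]

```text
time: 9.42
tool_pos: [0.5421, 0.1984, 0.2213]
tcp_rot: [1.119, 1.264, -1.12]
wrist_force: [-0.2, -0.1, -0.3]
width: 1.003
```

```bash
python3 - <<'E'
from h import *
s=st(); p,d,K,D,W=cam('wrist'); np.savez('w4',p=p,d=d,K=K,D=D,W=W)
X=cloud(d,K,D,W); h=X[...,2]; r=np.hypot(X[...,0]-.541,X[...,1]-.200)
m=(h>.042)&(h<.05)&(r<.03); print('hub top',m.sum(),X[m].mean(0),cv2.minEnclosingCircle((X[m][:,:2]*1000).astype(np.float32)))
m2=(h>.005)&(h<.016)&(r<.07); print('disc',m2.sum(),cv2.minEnclosingCircle((X[m2][:,:2]*1000).astype(np.float32)), np.median(h[m2]))
c=np.array(cv2.minEnclosingCircle((X[m][:,:2]*1000).astype(np.float32))[0])/1000
dd=X[...,:2]-c; rr=np.hypot(dd[...,0],dd[...,1]); k=(rr>.024)&(rr<.042)&(h>.024)&(h<.041); print('screw',k.sum(),np.degrees(np.arctan2(*dd[k].mean(0)[::-1])),rr[k].mean(),np.median(h[k]))
k2=k&(h>.032); print(np.degrees(np.arctan2(*dd[k2].mean(0)[::-1])))
u,v=proj([[*c,.03]],K,D,W)[0].astype(int); print(u,v)
u=max(u,80);v=max(v,60);save('w4',cv2.resize(p[v-60:v+60,u-80:u+80],(800,600),interpolation=cv2.INTER_CUBIC))
E
```

```text
t9.42 tcp [0.5421 0.1984 0.2213] jaw -83.06 xax [-0. -0. -1.] F [-0.2 -0.1 -0.3] T [ 0.    0.02 -0.04] w 1.0030 mm 85.26
hub top 574 [0.53923547 0.20425836 0.04494995] ((538.8404541015625, 203.96083068847656), 18.116619110107422)
disc 4143 ((538.513916015625, 204.1334686279297), 55.14216232299805) 0.01004422852316017
screw 135 8.076946887023313 0.03197222665008713 0.03456120658223888
7.575839274897833
250 171
```

View pics/w4.png

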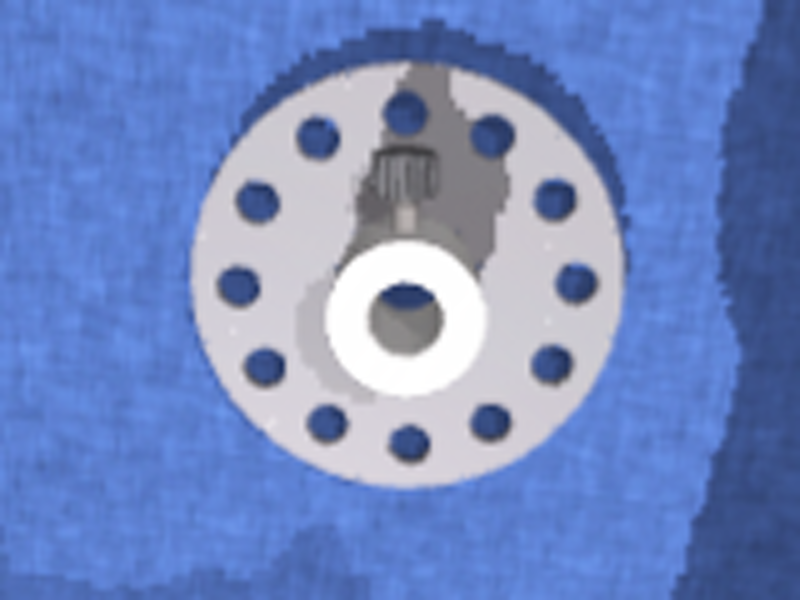

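Rotor: hub centre at (406,318) and screw at (405,175) in the crop, square to the jaw. Correcting for the camera bias found on the shaft (about 1.6 mm along tool y), its centre is near (0.537, 0.204). I'll descend there.

carry_out:
  offset:
    - [2.5,-0.1,-0.15]
    - [3.5,-0.1,-0.15]
    - [3.5,-0.1,-0.15]
    - [3.5,-0.11,-0.14]
    - [2,0,0]
  delta_rot:
    - [0,0,0]
    - [0,0,0]
    - [0,0,0]
    - [0,0,0]
    - [0,0,0]

```text
time: 9.88
tool_pos: [0.5348, 0.2033, 0.0676]
tcp_rot: [1.116, 1.267, -1.123]
wrist_force: [-1.5, -1.0, -0.3]
width: 0.999
```

carry_out:
  offset:
    - [1.5,0,0]
    - [1,0,0]
    - [0,0,0]
    - [0,0,0]
    - [0,0,0]
  delta_rot:
    - [0,0,0]
    - [0,0,0]
    - [0,0,0]
    - [0,0,0]
    - [0,0,0]

```text
time: 10.3
tool_pos: [0.5386, 0.2051, 0.0478]
tcp_rot: [1.121, 1.263, -1.117]
wrist_force: [0.2, -0.1, -0.6]
width: 1.004
```

```bash
python3 -c "
from h import *
st()"
```

```text
t10.30 tcp [0.5386 0.2051 0.0478] jaw -83.02 xax [ 0.002  0.001 -1.   ] F [ 0.2 -0.1 -0.6] T [ 0.04 -0.04  0.03] w 1.0042 mm 85.35
```

carry_out:
  offset:
    - [0.7,-0.03,0.03]
    - [0.7,-0.03,0.03]
    - [0.7,0,0]
    - [0.7,0,0]
    - [0.5,0,0]
  delta_rot:
    - [0,0,0]
    - [0,0,0]
    - [0,0,0]
    - [0,0,0]
    - [0,0,0]

```text
time: 10.72
tool_pos: [0.536, 0.2042, 0.0121]
tcp_rot: [1.118, 1.265, -1.12]
wrist_force: [0.4, -0.5, -0.4]
width: 0.999
```

carry_out:
  offset:
    - [0,0,0]
    - [0,0,0]
    - [0,0,0]
    - [0,0,0]
    - [0,0,0]
  delta_rot:
    - [0,0,0]
    - [0,0,0]
    - [0,0,0]
    - [0,0,0]
    - [0,0,0]

```text
time: 11.13
tool_pos: [0.5372, 0.2045, 0.0137]
tcp_rot: [1.119, 1.264, -1.118]
wrist_force: [-0.5, 0.2, -1.2]
width: 1.001
```

```bash
python3 -c "
from h import *
st()"
```

```text
t11.13 tcp [0.5372 0.2045 0.0137] jaw -82.99 xax [ 0.001  0.    -1.   ] F [-0.5  0.2 -1.2] T [-0.   -0.02  0.03] w 1.0005 mm 85.04
```

carry_out:
  offset:
    - [-0.1,0,0]
    - [0,0,0]
    - [0,0,0]
    - [0,0,0]
    - [0,0,0]
  delta_rot:
    - [0,0,0]
    - [0,0,0]
    - [0,0,0]
    - [0,0,0]
    - [0,0,0]
  fingers: -1
  newtons: 50

```text
time: 11.55
tool_pos: [0.5371, 0.2044, 0.0147]
tcp_rot: [1.119, 1.264, -1.118]
wrist_force: [1.3, -0.5, 3.8]
width: 0.408
```

carry_out:
  offset:
    - [0,0,0]
    - [0,0,0]
    - [0,0,0]
    - [0,0,0]
    - [0,0,0]
  delta_rot:
    - [0,0,0]
    - [0,0,0]
    - [0,0,0]
    - [0,0,0]
    - [0,0,0]

```text
time: 11.97
tool_pos: [0.5371, 0.2044, 0.0147]
tcp_rot: [1.119, 1.264, -1.118]
wrist_force: [-0.0, -2.0, 5.5]
width: 0.408
```

```bash
python3 -c "
from h import *
st()"
```

```text
t11.97 tcp [0.5371 0.2044 0.0147] jaw -82.99 xax [ 0.001  0.    -1.   ] F [-0.  -2.   5.5] T [-0.13  0.03  0.  ] w 0.4083 mm 34.70
```

carry_out:
  offset:
    - [-1,0,0]
    - [-2.5,0,0]
    - [-3.5,0,0]
    - [-3.5,0,0]
    - [-3.5,0,0]
  delta_rot:
    - [0,0,0]
    - [0,0,0]
    - [0,0,0]
    - [0,0,0]
    - [0,0,0]

```text
time: 12.38
tool_pos: [0.5352, 0.2041, 0.1546]
tcp_rot: [1.117, 1.266, -1.121]
wrist_force: [0.4, 0.2, -1.6]
width: 0.407
```

carry_out:
  offset:
    - [-3,0,0]
    - [-2,0,0]
    - [-0.5,0,0]
    - [0,0,0]
    - [0,0,0]
  delta_rot:
    - [0,0,0]
    - [0,0,0]
    - [0,0,0]
    - [0,0,0]
    - [0,0,0]

```text
time: 12.8
tool_pos: [0.5356, 0.2041, 0.2077]
tcp_rot: [1.117, 1.266, -1.121]
wrist_force: [0.5, 0.7, -2.7]
width: 0.409
```

carry_out:
  offset:
    - [0,0,0]
    - [0,0,0]
    - [0,0,0]
    - [0,0,0]
    - [0,0,0]
  delta_rot:
    - [0,0,0]
    - [0,0,0]
    - [0,0,0]
    - [0,0,0]
    - [0,0,0]

```text
time: 13.22
tool_pos: [0.5364, 0.2043, 0.2084]
tcp_rot: [1.118, 1.265, -1.12]
wrist_force: [0.6, 0.3, -2.1]
width: 0.406
```

```bash
python3 - <<'E'
from h import *
s=st(); p,d,K,D,W=cam('wrist'); np.savez('w5',p=p,d=d,K=K,D=D,W=W)
T=np.eye(4);T[:3,:3]=Rn.from_rotvec(s['tcp_rot']).as_matrix();T[:3,3]=s['tool_pos']; Y=(cloud(d,K,D,W)-T[:3,3])@T[:3,:3]
x=Y[...,0]; r=np.hypot(Y[...,1],Y[...,2])
m=(abs(x+.031)<.006)&(r<.024); print('hub top tool',m.sum(),Y[m].mean(0),[q for q in (cv2.minEnclosingCircle((Y[m][:,1:]*1000).astype(np.float32)),)])
k=(x>-.006)&(x<.012)&(r<.065)&(Y[...,1]>.02); A=np.c_[Y[k][:,1:],np.ones(k.sum())]; q=np.linalg.lstsq(A,Y[k][:,0],rcond=None)[0]; print('disc plane x=ay+bz+c',k.sum(),q)
rr=Y[...,1]; sc=(x<-.008)&(x>-.03)&(rr>.024)&(rr<.042)&(abs(Y[...,2])<.015); print('screw',sc.sum(),Y[sc].mean(0))
save('w5',p)
plan([.505,-.139,.215],-116.2)
E
```

```text
t13.22 tcp [0.5364 0.2043 0.2084] jaw -82.99 xax [-0.001 -0.    -1.   ] F [ 0.6  0.3 -2.1] T [0.03 0.   0.01] w 0.4061 mm 34.52
hub top tool 4308 [-0.0301806   0.00408032 -0.00079899] [((0.9055312275886536, -0.0032996144145727158), 23.56134605407715)]
disc plane x=ay+bz+c 7360 [0.00575075 0.00024679 0.00470187]
screw 918 [-0.01860532  0.0345798  -0.00123004]
rot per row [3.32, 0.0, 0.0] rows 10
[[-0.06, -0.73, 3.37], [-0.06, -0.54, 3.41], [-0.06, -0.34, 3.43], [-0.06, -0.14, 3.44], [-0.06, 0.06, 3.45]]
[[-0.06, 0.26, 3.44], [-0.06, 0.46, 3.42], [-0.06, 0.66, 3.38], [-0.06, 0.85, 3.34], [-0.06, 1.04, 3.29]]
```

View pics/w5.png

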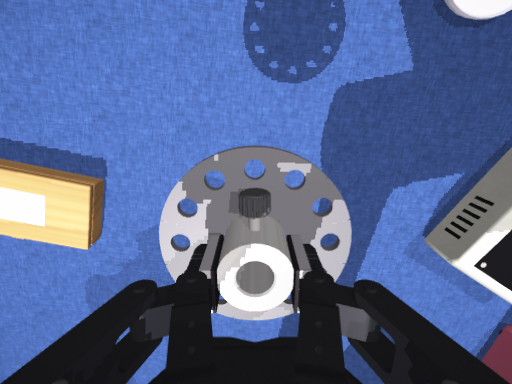

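The rotor is held level, with its screw at (255,203) and bore at (255,278). I'll measure its offset in the grip while carrying it to the shaft.

carry_out:
  offset:
    - [-0.06,-0.73,3.37]
    - [-0.06,-0.54,3.41]
    - [-0.06,-0.34,3.43]
    - [-0.06,-0.14,3.44]
    - [-0.06,0.06,3.45]
  delta_rot:
    - [3.32,0,0]
    - [3.32,0,0]
    - [3.32,0,0]
    - [3.32,0,0]
    - [3.32,0,0]

```text
time: 13.68
tool_pos: [0.5206, 0.0314, 0.2124]
tcp_rot: [1.333, 1.124, -1.333]
wrist_force: [0.2, -0.1, -1.9]
width: 0.409
```

carry_out:
  offset:
    - [-0.06,0.26,3.44]
    - [-0.06,0.46,3.42]
    - [-0.06,0.66,3.38]
    - [-0.06,0.85,3.34]
    - [-0.06,1.04,3.29]
  delta_rot:
    - [3.32,0,0]
    - [3.32,0,0]
    - [3.32,0,0]
    - [3.32,0,0]
    - [3.32,0,0]

```text
time: 14.1
tool_pos: [0.5047, -0.1406, 0.2156]
tcp_rot: [1.54, 0.955, -1.539]
wrist_force: [0.5, 0.0, -2.4]
width: 0.409
```

carry_out:
  offset:
    - [0,0,0]
    - [0,0,0]
    - [0,0,0]
    - [0,0,0]
    - [0,0,0]
  delta_rot:
    - [0,0,0]
    - [0,0,0]
    - [0,0,0]
    - [0,0,0]
    - [0,0,0]

```text
time: 14.52
tool_pos: [0.5052, -0.1378, 0.2152]
tcp_rot: [1.536, 0.959, -1.536]
wrist_force: [-0.8, 0.2, -2.9]
width: 0.402
```

```bash
python3 - <<'E'
from h import *
f=np.load('w5.npz'); p,d,K,D,W=[f[k] for k in'pdKDW']
M=np.array(get_calibration('wrist')['mount']); T=W@np.linalg.inv(M)
Y=(cloud(d,K,D,W)-T[:3,3])@T[:3,:3]; x=Y[...,0]
m=(abs(x+.0302)<.0035)&(np.hypot(Y[...,1],Y[...,2])<.03)&(abs(Y[...,2])<.0165)&(p.min(2)>150)
m=m.astype(np.uint8); cs,hh=cv2.findContours(m,cv2.RETR_CCOMP,cv2.CHAIN_APPROX_NONE)
R=T[:3,:3]
def tool(u,v,x):
    n=cv2.undistortPoints(np.array([[[u,v]]],float),K,D)[0,0]; r=M[:3,:3]@np.r_[n,1]; return (M[:3,3]+r*(x-M[0,3])/r[0])*1000
for c,q in zip(cs,hh[0]):
    if len(c)<40: continue
    P=np.array([tool(u,v,-.0312)[1:] for u,v in c[:,0]],np.float32); print('hole' if q[3]>=0 else 'outer',len(c),cv2.fitEllipse(P)[:2],P.min(0),P.max(0))
# disc outer circle
k=(abs(x-.0045)<.004)&(np.hypot(Y[...,1],Y[...,2])>.045)&(np.hypot(Y[...,1]-.001,Y[...,2])<.065)&(Y[...,1]>0)
P=Y[k][:,1:]*1000; a=np.degrees(np.arctan2(P[:,0],P[:,1])).round(-1); E=np.array([P[a==t][np.argmax(np.hypot(*P[a==t].T))] for t in np.unique(a)])
from scipy.optimize import least_squares
print('disc centre',least_squares(lambda c:np.hypot(*(E-c[:2]).T)-55,[0,0],loss='soft_l1').x,len(E))
st()
E
```

```text
outer 207 ((2.7278385162353516, -0.692684531211853), (33.583675384521484, 35.98176956176758)) [-15.340797 -16.464108] [20.56914  16.099134]
hole 103 ((3.1423516273498535, -1.322543740272522), (17.6323299407959, 17.939542770385742)) [ -5.7963505 -10.223828 ] [12.141507   7.5142665]
disc centre [ 1.57792979 -1.33935969] 19
t14.52 tcp [ 0.5052 -0.1378  0.2152] jaw -116.08 xax [-0.  0. -1.] F [-0.8  0.2 -2.9] T [ 0.   -0.05 -0.01] w 0.4019 mm 34.17
```

carry_out:
  offset:
    - [0.8,-0.03,0.07]
    - [1,0,0.07]
    - [1,0,0]
    - [0.8,0,0]
    - [0.4,0,0]
  delta_rot:
    - [0,0,0]
    - [0,0,0]
    - [0,0,0]
    - [0,0,0]
    - [0,0,0]

```text
time: 14.93
tool_pos: [0.5028, -0.1394, 0.1727]
tcp_rot: [1.536, 0.96, -1.54]
wrist_force: [0.6, -0.6, -2.3]
width: 0.408
```

carry_out:
  offset:
    - [0,0,0]
    - [0,0,0]
    - [0,0,0]
    - [0,0,0]
    - [0,0,0]
  delta_rot:
    - [0,0,0]
    - [0,0,0]
    - [0,0,0]
    - [0,0,0]
    - [0,0,0]

```text
time: 15.35
tool_pos: [0.5046, -0.1403, 0.1759]
tcp_rot: [1.538, 0.956, -1.537]
wrist_force: [0.1, 0.6, -2.9]
width: 0.407
```

```bash
python3 - <<'E'
from h import *
st()
M=np.array(get_calibration('wrist')['mount'])
def tl(n,u,v,z):
    f=np.load(n+'.npz'); p,d,K,D,W=[f[k] for k in'pdKDW']; T=W@np.linalg.inv(M); X=ray(u,v,z,K,D,W); A=np.array([.505,-.1393,z])
    return ((X-T[:3,3])@T[:3,:3]*1000).round(2), ((A-T[:3,3])@T[:3,:3]*1000).round(2)
print('shaft w3 cam / pinch',tl('w3',257.4,190.0,.152)); print('w1',tl('w1',225+348/12-.5,165+268/12-.5,.152))
E
```

```text
t15.35 tcp [ 0.5046 -0.1403  0.1759] jaw -116.20 xax [ 0.001 -0.    -1.   ] F [ 0.1  0.6 -2.9] T [-0.03 -0.03 -0.02] w 0.4072 mm 34.61
shaft w3 cam / pinch (array([107.07,   0.47,   1.16]), array([107.06,  -1.65,   1.89]))
w1 (array([ 1.1882e+02, -1.0000e-01, -2.4800e+00]), array([118.82,  -2.51,  -1.99]))
```

carry_out:
  offset:
    - [0,-0.03,-0.04]
    - [0,-0.02,-0.03]
    - [0,0,0]
    - [0,0,0]
    - [0,0,0]
  delta_rot:
    - [0,0,0]
    - [0,0,0]
    - [0,0,0]
    - [0,0,0]
    - [0,0,0]

```text
time: 15.77
tool_pos: [0.504, -0.1393, 0.1753]
tcp_rot: [1.537, 0.957, -1.537]
wrist_force: [-0.2, -1.3, -2.5]
width: 0.408
```

carry_out:
  offset:
    - [0,0,0]
    - [0,0,0]
    - [0,0,0]
    - [0,0,0]
    - [0,0,0]
  delta_rot:
    - [0,0,0]
    - [0,0,0]
    - [0,0,0]
    - [0,0,0]
    - [0,0,0]

```text
time: 16.18
tool_pos: [0.504, -0.1393, 0.1753]
tcp_rot: [1.537, 0.957, -1.537]
wrist_force: [0.2, 0.2, -2.1]
width: 0.406
```

```bash
python3 -c "
from h import *
st()"
```

```text
t16.18 tcp [ 0.504  -0.1393  0.1753] jaw -116.19 xax [-0.  0. -1.] F [ 0.2  0.2 -2.1] T [-0.02 -0.02  0.  ] w 0.4064 mm 34.54
```

carry_out:
  offset:
    - [0.4,0,0]
    - [0.4,0,0]
    - [0.3,0,0]
    - [0.3,0,0]
    - [0,0,0]
  delta_rot:
    - [0,0,0]
    - [0,0,0]
    - [0,0,0]
    - [0,0,0]
    - [0,0,0]

```text
time: 16.6
tool_pos: [0.5033, -0.139, 0.1601]
tcp_rot: [1.537, 0.959, -1.539]
wrist_force: [0.2, -0.1, -2.2]
width: 0.404
```

```bash
python3 -c "
from h import *
st()"
```

```text
t16.60 tcp [ 0.5033 -0.139   0.1601] jaw -116.19 xax [-0.002  0.001 -1.   ] F [ 0.2 -0.1 -2.2] T [0.02 0.01 0.  ] w 0.4044 mm 34.37
```

No contact force with the underside 6 mm below the shaft's end, so the bore is over the shaft. I'll keep lowering.

carry_out:
  offset:
    - [0.3,0,0]
    - [0.4,0,0]
    - [0.4,0,0]
    - [0.4,0,0]
    - [0.3,0,0]
  delta_rot:
    - [0,0,0]
    - [0,0,0]
    - [0,0,0]
    - [0,0,0]
    - [0,0,0]

```text
time: 17.02
tool_pos: [0.5038, -0.1392, 0.1426]
tcp_rot: [1.537, 0.957, -1.538]
wrist_force: [-0.2, 1.0, -0.7]
width: 0.407
```

carry_out:
  offset:
    - [0.4,0,0]
    - [0.4,0,0]
    - [0.4,0,0]
    - [0.3,0,0]
    - [0.2,0,0]
  delta_rot:
    - [0,0,0]
    - [0,0,0]
    - [0,0,0]
    - [0,0,0]
    - [0,0,0]

```text
time: 17.43
tool_pos: [0.5038, -0.1392, 0.1257]
tcp_rot: [1.537, 0.958, -1.538]
wrist_force: [-0.5, -0.1, -1.3]
width: 0.405
```

carry_out:
  offset:
    - [0,0,0]
    - [0,0,0]
    - [0,0,0]
    - [0,0,0]
    - [0,0,0]
  delta_rot:
    - [0,0,0]
    - [0,0,0]
    - [0,0,0]
    - [0,0,0]
    - [0,0,0]

```text
time: 17.85
tool_pos: [0.5039, -0.1392, 0.1262]
tcp_rot: [1.537, 0.957, -1.538]
wrist_force: [-1.8, 1.0, -3.7]
width: 0.404
```

```bash
python3 -c "
from h import *
st()"
```

```text
t17.85 tcp [ 0.5039 -0.1392  0.1262] jaw -116.19 xax [-0.  0. -1.] F [-1.8  1.  -3.7] T [ 0.18  0.18 -0.02] w 0.4040 mm 34.34
```

carry_out:
  offset:
    - [0.2,0,0]
    - [0.2,0,0]
    - [0.13,0,0]
    - [0,0,0]
    - [0,0,0]
  delta_rot:
    - [0,0,0]
    - [0,0,0]
    - [0,0,0]
    - [0,0,0]
    - [0,0,0]

```text
time: 18.27
tool_pos: [0.504, -0.1392, 0.1207]
tcp_rot: [1.538, 0.957, -1.538]
wrist_force: [-0.4, 1.7, -2.1]
width: 0.405
```

carry_out:
  offset:
    - [0,0,0]
    - [0,0,0]
    - [0,0,0]
    - [0,0,0]
    - [0,0,0]
  delta_rot:
    - [0,0,0]
    - [0,0,0]
    - [0,0,0]
    - [0,0,0]
    - [0,0,0]

```text
time: 18.68
tool_pos: [0.5039, -0.1392, 0.1208]
tcp_rot: [1.537, 0.957, -1.538]
wrist_force: [-0.8, 2.3, -4.2]
width: 0.406
```

```bash
python3 - <<'E'
from h import *
s=st(); p,d,K,D,W=cam('wrist'); np.savez('w6',p=p,d=d,K=K,D=D,W=W)
M=np.array(get_calibration('wrist')['mount']);T=W@np.linalg.inv(M); Y=(cloud(d,K,D,W)-T[:3,3])@T[:3,:3]*1000
r=np.hypot(Y[...,1]-3,Y[...,2]+1); a=(r<6)&(Y[...,0]<0)&(Y[...,0]>-60); b=(r>10.5)&(r<15)&(Y[...,0]<-20)&(Y[...,0]>-45)&(abs(Y[...,2])<15)
print('shaft end x',a.sum(),np.median(Y[a],0),'hub top x',b.sum(),np.median(Y[b],0))
k=(abs(Y[...,0]-4)<4)&(np.hypot(Y[...,1],Y[...,2])<62)&(Y[...,1]>20); q=np.linalg.lstsq(np.c_[Y[k][:,1:],np.ones(k.sum())],Y[k][:,0],rcond=None)[0]; print('disc',q)
ps,ds,Ks,Ds,Ws=cam('scene'); u,v=proj([[.505,-.139,.15]],Ks,Ds,Ws)[0].astype(int)
save('w6',np.hstack([cv2.resize(p[180:330,165:345],(480,400),interpolation=cv2.INTER_CUBIC),cv2.resize(ps[v-50:v+70,u-48:u+48],(320,400),interpolation=cv2.INTER_CUBIC)]))
E
```

```text
t18.68 tcp [ 0.5039 -0.1392  0.1208] jaw -116.20 xax [-0.  0. -1.] F [-0.8  2.3 -4.2] T [ 0.42  0.1  -0.05] w 0.4060 mm 34.51
shaft end x 570 [-29.80867903   4.17787717  -1.13348209] hub top x 1488 [-30.23135806   3.9225949   -0.68014193]
disc [2.27104868e-03 1.18703704e-04 4.74385792e+00]
```

View pics/w6.png

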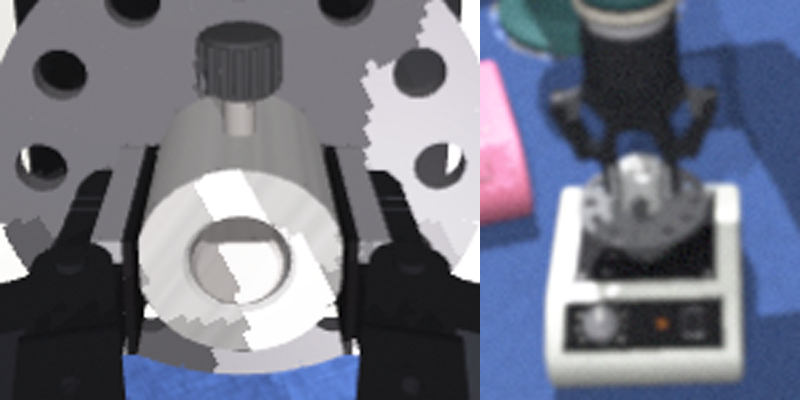

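The shaft end is level with the hub top (0.4 mm apart in depth). The flat's edge, with the gap at (240,235) in the crop, lies square under the screw at (240,60), and the screw points to the dial side. I'm handing it in.

```bash
python3 -c "
from h import *
st(); print(finish_job())"
```

```text
t18.78 tcp [ 0.5039 -0.1392  0.1208] jaw -116.19 xax [-0.  0. -1.] F [-1.2  3.1 -3.4] T [ 0.42  0.1  -0.03] w 0.4055 mm 34.47
the job is handed in; nothing more can be done
None
```

The rotor is on the shaft and still held in the fingers, with the thumb screw over the flat and the flat facing the mixer's front. I handed the job in at about 18.8 s; no verdict is reported.

**What I did**
- **Shaft:** I pinched the bare shaft on its flat, which read 12.3 mm at 20 N, so square. I turned it about 80° to the front, where the second pinch read 12.1 mm and a picture showed the flat facing the dial side.
- **Rotor:** I gripped the hub square to the screw, lifted it, turned it with the jaws and lowered it over the shaft. It met no noticeable resistance on the way down.

**Last checks**
- **Height:** the hub top and the shaft end are level within about 0.4 mm by depth.
- **Tilt:** the disc is level to about 0.002 rad.
- **Angle:** in the last wrist picture the flat lies square under the screw. The jaws stood at -116.2°, against -116.3° expected from the measured mixer angle.
- **Grip:** it is set to 50 N, and the opening of 34.5 mm fits the hub.
- **Side load:** about 3 N sideways remained at the wrist, probably from the bore resting lightly against the shaft.

**Disagreements and gaps**
- **Camera offset:** the wrist camera placed things about 2 mm off along the tool's y axis compared with the pinches. I went by the pinches for the shaft and corrected the rotor's position for that offset.
- **Bystanders:** the arm's path stayed clear of the rack, slide box and dish, but I did not measure their positions again at the end.

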